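Index the painting turntable by one notch

TASK

Bring the next miniature house round on the painting turntable: with a fingertip press the spring plunger on its index arm down, turn the table counter-clockwise (seen from above) to the very next notch of the ring, and let the plunger spring fully out again so that the table is locked there. The houses on it are wet: do not touch them, and let them ride along standing in their places. Only press and push, lift nothing, and leave the jars, the glue and the spare house around it where they stand.

Things in the scene. Friction and masses are not known exactly. Their poses are not given: they have to be found in the camera images.
- plunger_top (a point): Middle of the top face of the plunger's cap: flat, black, round, 36 mm across, 8 mm thick, facing straight up on a thin steel stem, 84 mm above the bench when out. It stands on the steel index arm that sticks out from the edge of the wooden table, 140 mm from the table's axis; it goes straight down when pressed and rides round with the table.
- plunger (a joint): How far the plunger is pressed in: 0 = out, locked in a notch; 0.016 m = bottomed. Spring: 3 N at 0, 9 N at 0.016. Its cross pin leaves the notch of the fixed ring when pressed over 10 mm (12 to 15 mm is a good depth). Let go between notches it stays 10 mm in, rubbing under the ring, and springs out and locks when the table is turned on to a notch; let go in line with a notch it springs out at once.
- turntable (a joint): Angle of the wooden turntable (disc 210 mm across), 0 in its first notch, growing counter-clockwise seen from above. The fixed aluminium ring round it (360 mm across, 42 mm high) has 8 notches open to the top, 0.785 rad (45 degrees) apart; the pin has 0.03 rad of play either way in a notch. It turns stiffly (0.12 N m), has no spring and stays where it is left.
- table_centre (a point): Point on the table's vertical axis, at the top face of the wooden disc, 45 mm above the bench. It turns with the table; its x axis points away from the plunger (plunger at x = -0.14, y = 0), z is up.
- paddle_face (a point): Point on the upright steel paddle beside the plunger, on its face towards the cap, 15 mm below its top. The paddle (30 mm wide along the arm, 8 mm thick, top 100 mm above the bench) rides on the index arm, counter-clockwise of the cap, its face 28 mm from the cap's middle: a finger that presses the cap and moves counter-clockwise can also push on it.
- base: Round grey base of the turntable, 372 mm across, 12 mm thick, with the index ring on it, fixed to the bench. Origin on the table's axis, at bench height; at the start the plunger lies towards its -x.
- house_flat: Loose freshly painted miniature house standing on the turntable: rose, with a flat cream parapet, 50 x 32 mm, 55 mm high, about 70 g. Origin in the centre of its underside.
- spot_flat (a point): Point on the turntable's top, riding with it, within 6 mm of where house_flat stands at the start.
- house_gable: Loose freshly painted miniature house standing on the turntable: ochre, with a tiled gable roof, 46 x 34 mm, 62 mm high, about 70 g. Origin in the centre of its underside.
- spot_gable (a point): Point on the turntable's top, riding with it, within 6 mm of where house_gable stands at the start.
- house_chapel: Loose freshly painted miniature house standing on the turntable: cream, with a chapel front, 42 x 34 mm, 64 mm high, about 70 g. Origin in the centre of its underside.
- spot_chapel (a point): Point on the turntable's top, riding with it, within 6 mm of where house_chapel stands at the start.
- jar_a: Bystander: closed paint jar 68 mm across, 85 mm high, standing loose on the bench just outside the ring. Origin in the centre of its underside.
- jar_b: Bystander: closed paint jar 68 mm across, 85 mm high, standing loose on the bench just outside the ring. Origin in the centre of its underside.
- jar_c: Bystander: closed paint jar 68 mm across, 85 mm high, standing loose on the bench just outside the ring. Origin in the centre of its underside.
- glue: Bystander: white glue bottle 42 mm across, 105 mm high, standing loose on the bench just outside the ring. Origin in the centre of its underside.
- house_spare: Bystander: spare cream miniature house, 50 x 36 mm, 55 mm high, standing loose on the bench just outside the ring. Origin in the centre of its underside.
There are look-alikes about, which are no part of the job. There is more than one size of the house_gable; the job needs the largest.

How it is judged:
On the way, in this order (a step that is already met when the one before it is completed fails the run):
1. the plunger is pressed in, free of the first notch (value of joint plunger above 0.0095 m and value of joint turntable between -0.15 and 0.15 rad), for 0.04 s.
2. the table is at the next notch counter-clockwise and the plunger has sprung out into it (value of joint turntable between 0.735 and 0.835 rad and value of joint plunger below 0.003 m), for 0.2 s.
At the end, for the whole second after the job is handed in: The turntable stands still at the next notch counter-clockwise (0.785 rad, within 0.05), the plunger is out (within 3 mm), the three houses stand upright within 25 mm of their spots on the table, and the jars, glue and spare house are within 20 mm of where they began (all of step 2 and velocity of joint turntable between -0.05 and 0.05 rad/s and distance between house_flat and spot_flat below 0.025 m and distance between house_gable and spot_gable below 0.025 m and distance between house_chapel and spot_chapel below 0.025 m and angle between each of house_flat, house_gable, house_chapel's own z axis and vertical below 0.2 rad and distance of each of jar_a, jar_b, jar_c, glue, house_spare from where it was at the start of the episode below 0.02 m); the robot touches nothing.
It fails at once if a wet house on the turntable is touched by the robot (contact force between any of the fingers, the arm and house_flat above 0.5 N or contact force between any of the fingers, the arm and house_gable above 0.5 N or contact force between any of the fingers, the arm and house_chapel above 0.5 N).
It fails at once if a house on the turntable is lifted, tipped or shoved from its place (distance between house_flat and spot_flat above 0.03 m or distance between house_gable and spot_gable above 0.03 m or distance between house_chapel and spot_chapel above 0.03 m or angle between any of house_flat, house_gable, house_chapel's own z axis and vertical above 0.5 rad).
It fails at once if a jar, the glue bottle or the spare house is moved or lifted (distance of any of jar_a, jar_b, jar_c, glue, house_spare from where it was at the start of the episode above 0.03 m).
It also fails if it takes over 35 s, if anything falls off the work surface, if the arm or the gripper's body presses on something with over 40 N, if the wrist force passes 120 N, or if a joint passes its speed limit or range.

ROBOT

A 6-joint arm with a two-finger parallel gripper is mounted at the origin on the work surface. World frame = base frame: x ahead of the robot, y to its left, z up, the work surface at z = 0. Lengths are in m, angles in rad, forces in N, time in s.
With the tool pointing down it reaches from about 0.3 to 0.775 m from the base axis. Payload 14.6 kg.
Tool frame: the origin (TCP) lies on the mounting face of the last link; the fingertips stand 199 mm ahead of it and the grasp point (between the pads) lies 180 mm ahead of it; z points along the fingers, y is the line along which they close (so a half turn about z gives the same grasp; the last joint's range is limited). The gripper opens to 94 mm and grips with 3 to 60 N. Pads are 16 mm wide; open, the fingers measure 119 mm over their backs; the gripper's body (75 mm by 177 mm) begins 78 mm behind the grasp point.
Start: joints at [1.218, 0.3, 1.521, -0, 1.321, -0.067], TCP at [0.155, 0.528, 0.405] pointing down, gripper open.
Joint ranges: [-3.03, 3.03], [-0.79, 2.21], [0.23, 2.52], [-1.04, 4.18], [0, 3.07], [-2.55, 2.55]. Speed limits (rad/s): [2.22, 2.22, 2.57, 3.14, 3.14, 3.14].

INTERFACE

Orientations are given as [roll, pitch, yaw] about the fixed x, y, z axes, in that order (R = Rz(yaw) Ry(pitch) Rx(roll)).
In Python, from station import get_obs, camera, hand_in gives the robot as it stands.
- The arm moves only by the tool apply_moves, never from a script. Its argument "increments" is a list of rows, each an object of numbers: "tx", "ty", "tz": the shift along the tool's x, y, z as a fraction of full scale; "ax", "ay", "az": the turn, a rotation vector about the tool's x, y, z as a fraction of full scale. In form: [{"tx": .., "ty": .., "tz": .., "ax": .., "ay": .., "az": ..}, ...]. A call has 1 to 12 rows; each row shifts and turns the commanded pose from where the row before left it, along the tool's axes as they then stand; what a row does not reach is not made up. Full scale, the value 1, is 30 mm for a shift and 5 degrees for a turn. A row lasts 1/8 s, in which the tool goes at most 62.5 mm and 10.7 degrees, less where a joint would pass 70% of its speed; a pose out of reach is approached as far as the arm can. A call with a number of a shift or a turn outside -1 to 1 is refused whole. A call with a gripper value outside its range is refused whole. "jaw" is the closure, from 0 (fully open) to 1 (shut), set as the call begins (left out, the last holds). The fingers move at their own pace and stop on an object; "force" is the grip in N (left out, the last holds). Time passes only in rows, so rows that do not move let the fingers close. It gives the time, the measured TCP pose, the force, the opening and the grip force at its end, in the units of the state.
- get_obs(): the state, without advancing time (a new reading comes with each control period).
- camera(name): name is "side" or "top"; returns a dict with "pixels" (384x512x3 uint8, red, green, blue), "camera_matrix" (3x3 intrinsics, pixels), "dist" ([k1, k2, p1, p2, k3] as OpenCV has them; the pictures are not rectified), "R" (3x3) and "t" (3): a world point X has camera coordinates R X + t. Camera axes: x right, y down, z forward; pixel columns grow to the right and rows downward; lengths in m; the calibration is good to about 2 mm. A picture is of the moment at which its call begins. There is no depth.
- hand_in(): hands the job in; it is judged then, once.
The state is a dict: "time_s": time; "qpos": joint angles; "joint_vel": joint speeds; "tau": joint torques, N m; "ee_pos": TCP position; "eef_rot": TCP orientation; "force": force on the tool from outside, world axes, zero at the start; "moment": the same for the moment, N m; "grip_width": finger opening in m; "grip_force": force on a finger pad.
Only numpy, scipy, OpenCV 4.12 (cv2) and the standard library are available. Lean on these libraries where they do the work, as an engineer would, in place of code of your own. Each camera call takes 0.05 s, during which the arm holds its last target. There are 200 camera calls.

## Working session

There is one attempt and no reset: what is moved stays moved. The work goes in short steps, Python scripts to look and compute and a tool call to move; the robot and the scene stay as the last step left them, time stands still between calls to the robot, and variables do not carry over. Pictures are saved under pics/ and viewed, at most 10 in all, crops included, and the job is handed in when it is done.

Besides the shell and the picture viewer there is one more tool, called as name([rows], argument=value, ...), one row to a line, values as JSON. apply_moves: Moves the arm, as the interface text tells. Its arguments: {"type":"object","properties":{"increments":{"type":"array"},"jaw":{"type":"number"},"force":{"type":"number"}},"required":["increments"]}

```bash
mkdir -p pics
python3 - <<'E'
from station import get_obs,camera
import cv2,numpy as np
o=get_obs();print({k:np.round(v,3).tolist() for k,v in o.items()})
for n in("side","top"):
    c=camera(n);cv2.imwrite(f"pics/{n}0.png",c["pixels"][:,:,::-1]);np.savez(f"{n}0.npz",**c)
    print(n,c["camera_matrix"].tolist(),c["dist"],(-np.array(c["R"]).T@c["t"]).round(3))
E
```

```text
{'time_s': 0.0, 'qpos': [1.218, 0.3, 1.522, -0.0, 1.321, -0.067], 'joint_vel': [0.001, 0.0, 0.001, -0.002, 0.0, -0.001], 'tau': [0.001, -53.181, -35.274, 0.071, 0.025, -0.0], 'ee_pos': [0.155, 0.528, 0.404], 'eef_rot': [-3.14, -0.0, 2.856], 'force': [-0.213, -0.754, 0.128], 'moment': [0.001, 0.028, 0.04], 'grip_force': 0.0, 'grip_width': 0.094}
side [[352.7663771079517, 0.0, 262.6148923547429], [0.0, 352.7663771079517, 192.38830285219146], [0.0, 0.0, 1.0]] [0.01536536 0.         0.         0.         0.        ] [ 0.269 -0.48   0.586]
top [[457.6761809852627, 0.0, 252.172348196202], [0.0, 457.6761809852627, 193.5960668195383], [0.0, 0.0, 1.0]] [0.02277844 0.         0.         0.         0.        ] [0.385 0.065 1.078]
```

View pics/top0.png

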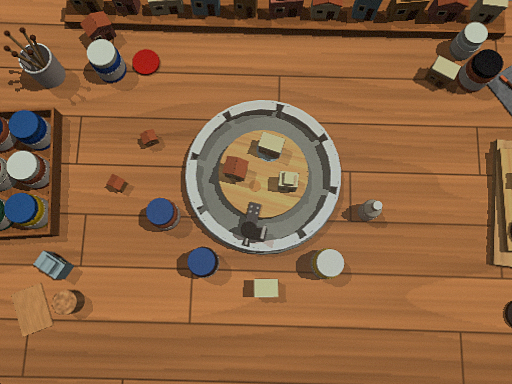

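View pics/side0.png

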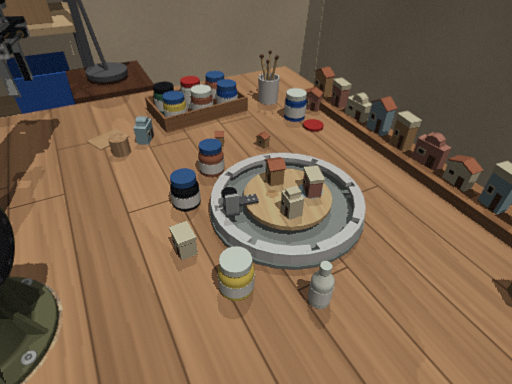

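The top view shows the turntable centred near (264,175), the black cap near (250,229), and the houses on it at (235,170), (270,145) and (288,181). The jars are at (162,213), (203,262) and (329,263), the glue at (372,209) and the spare house at (266,288). The small ochre and red houses at (150,138) and (117,184), off the table, are look-alikes. I'll enlarge the arm area.

```bash
cat > h.py <<'E'
import numpy as np,cv2
def ld(n): return dict(np.load(n+".npz"))
def pix2w(c,uv,z):
    p=cv2.undistortPoints(np.array([[uv]],float),c["camera_matrix"],c["dist"])[0,0]
    d=c["R"].T@np.array([*p,1]);o=-c["R"].T@c["t"];return o+d*(z-o[2])/d[2]
def w2pix(c,X): return cv2.projectPoints(np.array(X,float).reshape(-1,3),cv2.Rodrigues(c["R"])[0],c["t"],c["camera_matrix"],c["dist"])[0][:,0]
def tri(a,ua,b,ub):
    P=[];U=[]
    for c,u in((a,ua),(b,ub)):
        P.append(np.c_[c["R"],c["t"]]);U.append(cv2.undistortPoints(np.array([[u]],float),c["camera_matrix"],c["dist"])[0,0])
    X=cv2.triangulatePoints(P[0],P[1],U[0],U[1])[:,0];return X[:3]/X[3]
E
python3 - <<'E'
from h import *
t=ld("top0");s=ld("side0");print(t["R"].round(2))
for n,uv,z in(("ctr",(264,175),.03),("cap",(250,229),.084),("jA",(162,213),.085),("jB",(203,262),.085),("jC",(329,263),.085),("glue",(375,207),.1),("spare",(266,288),.055)):print(n,pix2w(t,uv,z).round(3))
a=cv2.resize(t["pixels"][95:255,180:345],None,fx=4.8,fy=3.7*4.8/3.7*0.75,interpolation=cv2.INTER_CUBIC)
a=cv2.resize(t["pixels"][180:260,200:300],None,fx=5,fy=5,interpolation=cv2.INTER_CUBIC)
b=cv2.resize(s["pixels"][150:250,205:305],None,fx=3,fy=4,interpolation=cv2.INTER_CUBIC)
cv2.imwrite("pics/crop1.png",np.hstack([a,b])[:,:,::-1])
E
```

```text
[[ 0.03 -1.    0.  ]
 [-0.98 -0.03 -0.19]
 [ 0.19  0.   -0.98]]
ctr [0.632 0.042 0.03 ]
cap [0.497 0.071 0.084]
jA [0.527 0.264 0.085]
jB [0.423 0.169 0.085]
jC [ 0.429 -0.101  0.085]
glue [ 0.551 -0.198  0.1  ]
spare [0.372 0.032 0.055]
```

View pics/crop1.png

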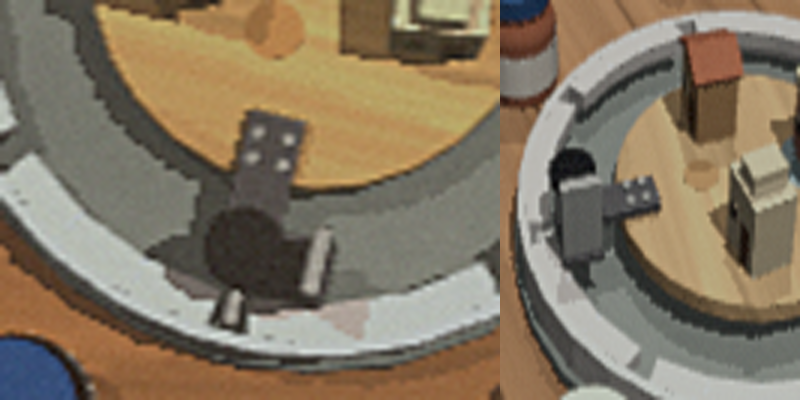

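Run:
```python
from h import *
from scipy.optimize import minimize
t=ld("top0");im=t["pixels"];hsv=cv2.cvtColor(im,cv2.COLOR_RGB2HSV)
m=((hsv[...,1]<45)&(hsv[...,2]>140)).astype(np.uint8);m[:95]=0;m[260:]=0;m[:,:180]=0;m[:,345:]=0
n,l,st,_=cv2.connectedComponentsWithStats(m);m=np.isin(l,[i for i in range(1,n) if st[i,4]>150]).astype(np.uint8)
a=np.linspace(0,2*np.pi,200)
def mask(p,z):
    o=np.zeros((384,512),np.uint8)
    for r,v in((p[2],1),(p[3],0)):
        q=w2pix(t,np.c_[p[0]+r*np.cos(a),p[1]+r*np.sin(a),0*a+z]);cv2.fillPoly(o,[np.round(q*16).astype(np.int32)],v,shift=4)
    return o
for z in(.042,.054):
    f=lambda p:np.mean(mask(p,z)!=m)*1e3
    r=minimize(f,[.632,.042,.18,.153],method="Nelder-Mead",options=dict(initial_simplex=np.array([.632,.042,.18,.153])+np.vstack([np.zeros(4),np.eye(4)*.01])))
    print(z,r.x.round(4),r.fun)
# cap: dark blob
g=im.max(2)[215:243,236:262]<70
n,l,st,c=cv2.connectedComponentsWithStats(g.astype(np.uint8));print(st,c+[236,215])
for uv in((249.0,229.6),):print(pix2w(t,uv,.084))
# side view
s=ld("side0");print("predict side cap",w2pix(s,[pix2w(t,(249,229.6),.084)]), "paddle edges", [pix2w(t,(200+x/5,180+y/5),.1).round(4) for x,y in((330,229),(313,290))],"bolts",[pix2w(t,(200+x/5,180+y/5),.05).round(4) for x,y in((274,125),(265,165))],"dot",pix2w(t,(255,185.6),.045))
```

```text
0.042 [0.6343 0.0446 0.1793 0.1555] 4.4708251953125
0.054 [0.6314 0.0449 0.1773 0.1537] 4.506429036458333
[[  0   0  26  28 381]
 [  1   0   2   1   2]
 [  8   0   3   3   6]
 [  4   2   1   2   2]
 [  6   3   1   1   1]
 [ 22   2   4   3   9]
 [  3   5   1   3   3]
 [  9   5   1   1   1]
 [  4   6  22  22 313]
 [  2   9   2   3   3]
 [  1  19   1   1   1]
 [  7  24   2   4   4]
 [ 15  27   1   1   1]
 [ 18  27   1   1   1]] [[247.08136483 226.98687664]
 [237.5        215.        ]
 [245.         215.83333333]
 [240.         217.5       ]
 [242.         218.        ]
 [259.33333333 218.33333333]
 [239.         221.        ]
 [245.         220.        ]
 [250.40255591 230.94249201]
 [238.33333333 225.        ]
 [237.         234.        ]
 [243.5        240.5       ]
 [251.         242.        ]
 [254.         242.        ]]
[0.4960853  0.07279638 0.084     ]
predict side cap [[228.54158109 191.34580562]] paddle edges [array([0.5035, 0.0364, 0.1   ]), array([0.4771, 0.0431, 0.1   ])] bolts [array([0.5564, 0.0615, 0.05  ]), array([0.5379, 0.0651, 0.05  ])] dot [0.60262457 0.06228099 0.045     ]
```

C ≈ (0.634, 0.0446), with a ring-fit radius of 179 mm against 180 mm. The cap is at (0.496, 0.073), r = 141 mm against 140 mm, at 168.5°. The paddle's top centre reads (0.490, 0.040), where (0.490, 0.0415) is expected. These all agree. I'll turn the tool so that its x axis is tangential, close the fingers and go above the paddle side of the cap.

apply_moves([
  {"az": 1},
  {"az": 1},
  {"az": 1},
  {"az": 1},
  {"az": 1},
  {"az": 1},
  {"az": 1},
  {"az": 1},
  {"az": 1},
  {"az": 1},
  {"az": 1},
  {"az": 1},
], jaw=1, force=20)

```text
schema error: expected keys tx, ty, tz, ax, ay, az
```

apply_moves([
  {"az": 1},
  {"az": 1},
  {"az": 1},
  {"az": 1},
  {"az": 1},
  {"tx": -0.867, "ty": 0.945},
  {"tx": -0.867, "ty": 0.945},
  {"tx": -0.867, "ty": 0.945},
  {"tx": -0.867, "ty": 0.945},
  {"tx": -0.867, "ty": 0.945},
  {"tx": -0.867, "ty": 0.945},
  {"tx": -0.867, "ty": 0.945},
])

```text
schema error: expected keys tx, ty, tz, ax, ay, az
```

apply_moves([
  {"tx": -0.867, "ty": 0.945},
  {"tx": -0.867, "ty": 0.945},
  {"tx": -0.867, "ty": 0.945},
  {"tx": -0.867, "ty": 0.945},
  {"tx": -0.867, "ty": 0.945},
  {"tx": -0.867, "ty": 0.945},
  {"tx": -0.867, "ty": 0.945},
  {"tx": -0.867, "ty": 0.945},
  {},
  {},
])

```text
schema error: expected keys tx, ty, tz, ax, ay, az
```

All six keys are needed in each row.

apply_moves([
  {"tx": 0, "ty": 0, "tz": 0, "ax": 0, "ay": 0, "az": 1},
  {"tx": 0, "ty": 0, "tz": 0, "ax": 0, "ay": 0, "az": 1},
  {"tx": 0, "ty": 0, "tz": 0, "ax": 0, "ay": 0, "az": 1},
  {"tx": 0, "ty": 0, "tz": 0, "ax": 0, "ay": 0, "az": 1},
  {"tx": 0, "ty": 0, "tz": 0, "ax": 0, "ay": 0, "az": 1},
  {"tx": 0, "ty": 0, "tz": 0, "ax": 0, "ay": 0, "az": 1},
  {"tx": 0, "ty": 0, "tz": 0, "ax": 0, "ay": 0, "az": 1},
  {"tx": 0, "ty": 0, "tz": 0, "ax": 0, "ay": 0, "az": 1},
  {"tx": 0, "ty": 0, "tz": 0, "ax": 0, "ay": 0, "az": 1},
  {"tx": 0, "ty": 0, "tz": 0, "ax": 0, "ay": 0, "az": 1},
  {"tx": 0, "ty": 0, "tz": 0, "ax": 0, "ay": 0, "az": 1},
  {"tx": 0, "ty": 0, "tz": 0, "ax": 0, "ay": 0, "az": 1},
], jaw=1, force=20)

```text
time_s: 1.6
ee_pos: [0.1551, 0.5277, 0.4043]
eef_rot: [-3.141, 0.001, 1.806]
force: [-0.7, 0.5, 0.8]
grip_width: 0.0007
grip_force: 0.0
```

apply_moves([
  {"tx": 0, "ty": 0, "tz": 0, "ax": 0, "ay": 0, "az": 1},
  {"tx": 0, "ty": 0, "tz": 0, "ax": 0, "ay": 0, "az": 1},
  {"tx": 0, "ty": 0, "tz": 0, "ax": 0, "ay": 0, "az": 1},
  {"tx": 0, "ty": 0, "tz": 0, "ax": 0, "ay": 0, "az": 1},
  {"tx": 0, "ty": 0, "tz": 0, "ax": 0, "ay": 0, "az": 1},
  {"tx": -0.867, "ty": 0.945, "tz": 0, "ax": 0, "ay": 0, "az": 0},
  {"tx": -0.867, "ty": 0.945, "tz": 0, "ax": 0, "ay": 0, "az": 0},
  {"tx": -0.867, "ty": 0.945, "tz": 0, "ax": 0, "ay": 0, "az": 0},
  {"tx": -0.867, "ty": 0.945, "tz": 0, "ax": 0, "ay": 0, "az": 0},
  {"tx": -0.867, "ty": 0.945, "tz": 0, "ax": 0, "ay": 0, "az": 0},
  {"tx": -0.867, "ty": 0.945, "tz": 0, "ax": 0, "ay": 0, "az": 0},
  {"tx": -0.867, "ty": 0.945, "tz": 0, "ax": 0, "ay": 0, "az": 0},
])

```text
time_s: 3.1
ee_pos: [0.3143, 0.3089, 0.4045]
eef_rot: [-3.141, 0.0, 1.372]
force: [0.1, 1.0, 0.8]
grip_width: 0.0004
grip_force: 0.0
```

apply_moves([
  {"tx": -0.867, "ty": 0.945, "tz": 0, "ax": 0, "ay": 0, "az": 0},
  {"tx": -0.867, "ty": 0.945, "tz": 0, "ax": 0, "ay": 0, "az": 0},
  {"tx": -0.867, "ty": 0.945, "tz": 0, "ax": 0, "ay": 0, "az": 0},
  {"tx": -0.867, "ty": 0.945, "tz": 0, "ax": 0, "ay": 0, "az": 0},
  {"tx": -0.867, "ty": 0.945, "tz": 0, "ax": 0, "ay": 0, "az": 0},
  {"tx": -0.867, "ty": 0.945, "tz": 0, "ax": 0, "ay": 0, "az": 0},
  {"tx": -0.867, "ty": 0.945, "tz": 0, "ax": 0, "ay": 0, "az": 0},
  {"tx": -0.867, "ty": 0.945, "tz": 0, "ax": 0, "ay": 0, "az": 0},
  {"tx": 0, "ty": 0, "tz": 0, "ax": 0, "ay": 0, "az": 0},
  {"tx": 0, "ty": 0, "tz": 0, "ax": 0, "ay": 0, "az": 0},
])

```text
time_s: 4.35
ee_pos: [0.4948, 0.0616, 0.4044]
eef_rot: [-3.141, 0.0, 1.372]
force: [-0.5, 0.1, -1.1]
grip_width: 0.0003
grip_force: 0.0
```

apply_moves([
  {"tx": 0, "ty": 0, "tz": 0.8, "ax": 0, "ay": 0, "az": 0},
  {"tx": 0, "ty": 0, "tz": 0.8, "ax": 0, "ay": 0, "az": 0},
  {"tx": 0, "ty": 0, "tz": 0.8, "ax": 0, "ay": 0, "az": 0},
  {"tx": 0, "ty": 0, "tz": 0.8, "ax": 0, "ay": 0, "az": 0},
  {"tx": 0, "ty": 0, "tz": 0, "ax": 0, "ay": 0, "az": 0},
  {"tx": 0, "ty": 0, "tz": 0, "ax": 0, "ay": 0, "az": 0},
])

```text
time_s: 5.1
ee_pos: [0.495, 0.0618, 0.3097]
eef_rot: [3.14, -0.0, 1.373]
force: [0.3, -0.9, 0.8]
grip_width: 0.0003
grip_force: 0.0
```

Run:
```python
from station import camera
from h import *
im=[camera(n)["pixels"] for n in("side","top")]
a=cv2.resize(im[0][110:250,180:320],(560,560),interpolation=cv2.INTER_CUBIC)
cv2.imwrite("pics/s1.png",a[:,:,::-1])
```

```text
(no output)
```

View pics/s1.png

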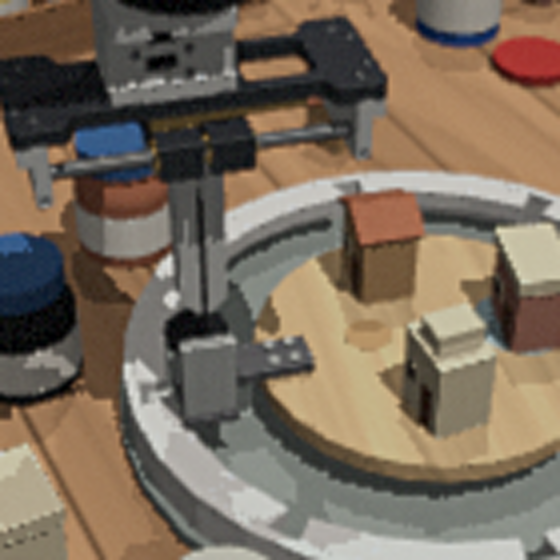

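The picture shows the closed fingertips at (200,320) over the cap, clear behind the paddle at (208,375). I'll press now.

apply_moves([
  {"tx": 0, "ty": 0, "tz": 0.6, "ax": 0, "ay": 0, "az": 0},
  {"tx": 0, "ty": 0, "tz": 0.2, "ax": 0, "ay": 0, "az": 0},
  {"tx": 0, "ty": 0, "tz": 0.1, "ax": 0, "ay": 0, "az": 0},
  {"tx": 0, "ty": 0, "tz": 0.1, "ax": 0, "ay": 0, "az": 0},
  {"tx": 0, "ty": 0, "tz": 0.1, "ax": 0, "ay": 0, "az": 0},
  {"tx": 0, "ty": 0, "tz": 0.1, "ax": 0, "ay": 0, "az": 0},
  {"tx": 0, "ty": 0, "tz": 0.12, "ax": 0, "ay": 0, "az": 0},
  {"tx": 0, "ty": 0, "tz": 0, "ax": 0, "ay": 0, "az": 0},
  {"tx": 0, "ty": 0, "tz": 0, "ax": 0, "ay": 0, "az": 0},
])

```text
time_s: 6.32
ee_pos: [0.4951, 0.0613, 0.2694]
eef_rot: [3.141, -0.0, 1.372]
force: [-3.9, 0.0, 7.6]
grip_width: 0.0005
grip_force: 3.7
```

apply_moves([
  {"tx": -0.1, "ty": 0.01, "tz": 0, "ax": 0, "ay": 0, "az": -0.25},
  {"tx": -0.203, "ty": 0.02, "tz": 0, "ax": 0, "ay": 0, "az": -0.5},
  {"tx": -0.203, "ty": 0.02, "tz": 0, "ax": 0, "ay": 0, "az": -0.5},
  {"tx": -0.203, "ty": 0.02, "tz": 0, "ax": 0, "ay": 0, "az": -0.5},
  {"tx": -0.203, "ty": 0.02, "tz": 0, "ax": 0, "ay": 0, "az": -0.5},
  {"tx": -0.203, "ty": 0.02, "tz": 0, "ax": 0, "ay": 0, "az": -0.5},
  {"tx": -0.203, "ty": 0.02, "tz": 0, "ax": 0, "ay": 0, "az": -0.5},
  {"tx": -0.203, "ty": 0.02, "tz": 0, "ax": 0, "ay": 0, "az": -0.5},
  {"tx": -0.203, "ty": 0.02, "tz": 0, "ax": 0, "ay": 0, "az": -0.5},
  {"tx": -0.203, "ty": 0.02, "tz": 0, "ax": 0, "ay": 0, "az": -0.5},
  {"tx": -0.1, "ty": 0.01, "tz": 0, "ax": 0, "ay": 0, "az": -0.25},
  {"tx": 0, "ty": 0, "tz": 0, "ax": 0, "ay": 0, "az": 0},
])

```text
time_s: 7.82
ee_pos: [0.501, 0.0007, 0.2695]
eef_rot: [3.141, 0.001, 1.809]
force: [-3.5, -2.6, 7.3]
grip_width: 0.0006
grip_force: 3.7
```

Run:
```python
from station import camera,get_obs
from h import *
C=np.array([.6343,.0446]);p=np.array(get_obs()["ee_pos"][:2])-C
print(np.hypot(*p),np.degrees(np.arctan2(p[1],p[0]))%360)
im=[camera(n)["pixels"] for n in("side","top")]
a=cv2.resize(im[0][110:250,180:320],(400,400),interpolation=cv2.INTER_CUBIC)
b=cv2.resize(im[1][150:260,200:310],(400,400),interpolation=cv2.INTER_CUBIC)
cv2.imwrite("pics/s2.png",np.hstack([a,b])[:,:,::-1])
```

```text
0.1403042993305584 198.24258805891037
```

View pics/s2.png

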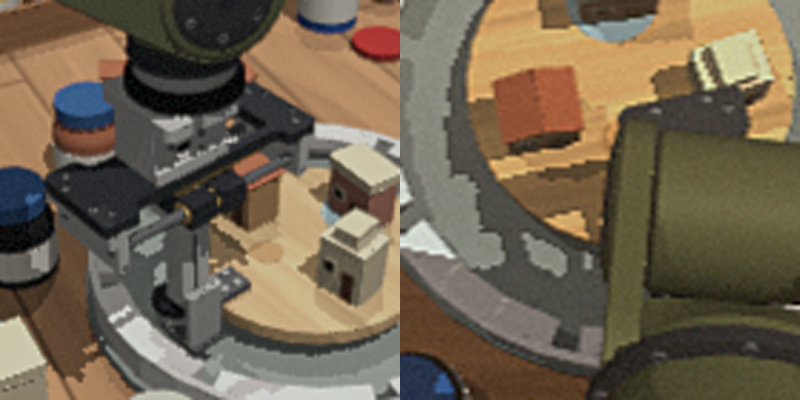

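The table is turning with the finger, and the houses are standing still on it. The arm's bolts are at side pixel ~(261,208).

Run:
```python
from h import *
s=ld("side0");C=np.array([.6343,.0446])
for uv in((261,208),(180+231*.35,110+281*.35)):
    p=pix2w(s,uv,.05)[:2]-C;print(np.hypot(*p),np.degrees(np.arctan2(p[1],p[0]))%360)
# original bolts in side0 crop (640,192) -> px
p=pix2w(s,(205+(638-500)/3,150+193/4),.05)[:2]-C;print(np.hypot(*p),np.degrees(np.arctan2(p[1],p[0]))%360)
```

```text
0.084521015902896 193.5644351376722
0.08554216163386152 193.9907558002813
0.08925500340371542 167.23705811911896
```

The table has turned about 25°, carried with the finger. I'll go 15° more, then ease off and finish by pushing the paddle.

apply_moves([
  {"tx": -0.1, "ty": 0.01, "tz": 0, "ax": 0, "ay": 0, "az": -0.25},
  {"tx": -0.203, "ty": 0.02, "tz": 0, "ax": 0, "ay": 0, "az": -0.5},
  {"tx": -0.203, "ty": 0.02, "tz": 0, "ax": 0, "ay": 0, "az": -0.5},
  {"tx": -0.203, "ty": 0.02, "tz": 0, "ax": 0, "ay": 0, "az": -0.5},
  {"tx": -0.203, "ty": 0.02, "tz": 0, "ax": 0, "ay": 0, "az": -0.5},
  {"tx": -0.203, "ty": 0.02, "tz": 0, "ax": 0, "ay": 0, "az": -0.5},
  {"tx": -0.1, "ty": 0.01, "tz": 0, "ax": 0, "ay": 0, "az": -0.25},
  {"tx": 0, "ty": 0, "tz": 0, "ax": 0, "ay": 0, "az": 0},
  {"tx": 0, "ty": 0, "tz": -0.2, "ax": 0, "ay": 0, "az": 0},
  {"tx": 0, "ty": 0, "tz": -0.2, "ax": 0, "ay": 0, "az": 0},
  {"tx": 0, "ty": 0, "tz": -0.17, "ax": 0, "ay": 0, "az": 0},
  {"tx": 0, "ty": 0, "tz": 0, "ax": 0, "ay": 0, "az": 0},
])

```text
time_s: 9.43
ee_pos: [0.5167, -0.0319, 0.2865]
eef_rot: [3.141, 0.0, 2.07]
force: [-0.3, -0.2, 0.5]
grip_width: 0.0001
grip_force: 0.0
```

Run:
```python
from station import camera,get_obs
from h import *
C=np.array([.6343,.0446]);p=np.array(get_obs()["ee_pos"][:2])-C
print(np.hypot(*p),np.degrees(np.arctan2(p[1],p[0]))%360)
im=camera("side")["pixels"]
cv2.imwrite("pics/s3.png",cv2.resize(im[140:260,200:320],(600,600),interpolation=cv2.INTER_CUBIC)[:,:,::-1])
```

```text
0.1402859878253033 213.06347697182375
```

View pics/s3.png

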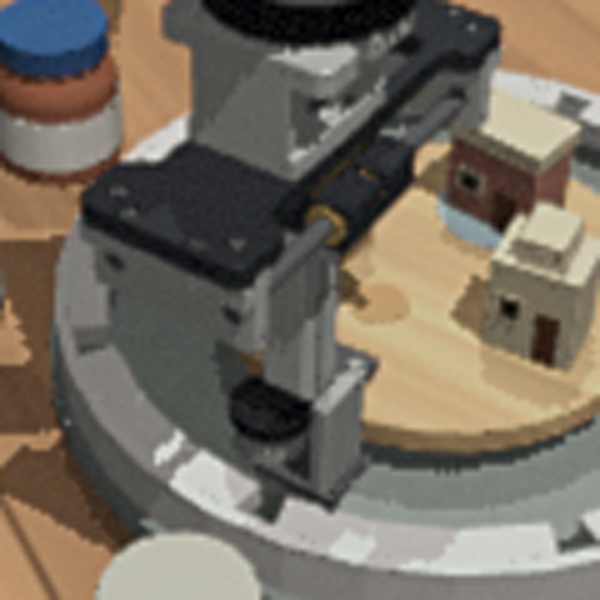

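Estimated cap at (268,408), still pressed in, with the notch just ahead at (255,490). The finger is behind the paddle and above the cap. Pushing on slowly.

apply_moves([
  {"tx": -0.08, "ty": 0.008, "tz": 0, "ax": 0, "ay": 0, "az": -0.2},
  {"tx": -0.08, "ty": 0.008, "tz": 0, "ax": 0, "ay": 0, "az": -0.2},
  {"tx": -0.08, "ty": 0.008, "tz": 0, "ax": 0, "ay": 0, "az": -0.2},
  {"tx": -0.08, "ty": 0.008, "tz": 0, "ax": 0, "ay": 0, "az": -0.2},
  {"tx": -0.04, "ty": 0.004, "tz": 0, "ax": 0, "ay": 0, "az": -0.1},
  {"tx": -0.04, "ty": 0.004, "tz": 0, "ax": 0, "ay": 0, "az": -0.1},
  {"tx": -0.04, "ty": 0.004, "tz": 0, "ax": 0, "ay": 0, "az": -0.1},
  {"tx": -0.04, "ty": 0.004, "tz": 0, "ax": 0, "ay": 0, "az": -0.1},
  {"tx": 0, "ty": 0, "tz": 0, "ax": 0, "ay": 0, "az": 0},
])

```text
time_s: 10.6
ee_pos: [0.5255, -0.0436, 0.2862]
eef_rot: [3.141, 0.0, 2.175]
force: [-0.2, -0.1, 0.2]
grip_width: 0.0006
grip_force: 0.0
```

Run:
```python
from station import camera,get_obs
from h import *
C=np.array([.6343,.0446]);o=get_obs();p=np.array(o["ee_pos"][:2])-C
print(np.hypot(*p),np.degrees(np.arctan2(p[1],p[0]))%360,o["force"])
im=camera("side")["pixels"]
cv2.imwrite("pics/s4.png",cv2.resize(im[140:260,200:320],(600,600),interpolation=cv2.INTER_CUBIC)[:,:,::-1])
```

```text
0.1400953294831623 219.0276923666731 [-0.2441535  -0.08837171  0.20906119]
```

View pics/s4.png

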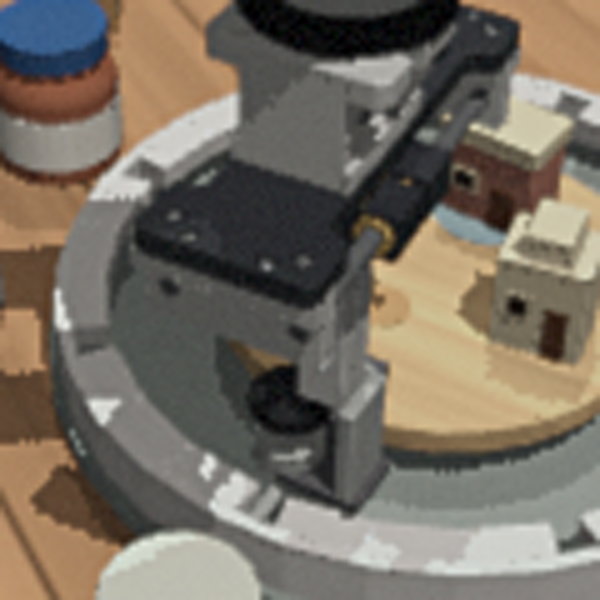

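The cap now shows at (288,398) with its stem visible below, so it appears to have sprung out. I'll check the numbers.

Run:
```python
from h import *
s=ld("side0");C=np.array([.6343,.0446])
for a in(208.5,211.5,213.5,215):
  for z in(.074,.084):
    q=w2pix(s,[*(C+.14*np.array([np.cos(np.radians(a)),np.sin(np.radians(a))])),z])[0];print(a,z,((q-[200,140])*5).round(0))
q=w2pix(s,[.4961,.0728,.084])[0];print(q)
```

```text
208.5 0.074 [273. 397.]
208.5 0.084 [273. 380.]
211.5 0.074 [288. 404.]
211.5 0.084 [288. 387.]
213.5 0.074 [298. 408.]
213.5 0.084 [299. 391.]
215 0.074 [306. 411.]
215 0.084 [307. 394.]
[228.54701718 191.34290673]
```

It moved up about 8 px where an unsprung cap would have dropped about 9, so the plunger is out. I'll back off and rise clear.

apply_moves([
  {"tx": 0.1, "ty": 0, "tz": -0.1, "ax": 0, "ay": 0, "az": 0},
  {"tx": 0, "ty": 0, "tz": -0.6, "ax": 0, "ay": 0, "az": 0},
  {"tx": 0, "ty": 0, "tz": -1, "ax": 0, "ay": 0, "az": 0},
  {"tx": 0, "ty": 0, "tz": -1, "ax": 0, "ay": 0, "az": 0},
  {"tx": 0, "ty": 0, "tz": -1, "ax": 0, "ay": 0, "az": 0},
  {"tx": 1, "ty": 0, "tz": 0, "ax": 0, "ay": 0, "az": 0},
  {"tx": 1, "ty": -1, "tz": 0, "ax": 0, "ay": 0, "az": 0},
  {"tx": 1, "ty": -1, "tz": 0, "ax": 0, "ay": 0, "az": 0},
  {"tx": 1, "ty": -1, "tz": 0, "ax": 0, "ay": 0, "az": 0},
  {"tx": 1, "ty": -1, "tz": 0, "ax": 0, "ay": 0, "az": 0},
  {"tx": 1, "ty": -1, "tz": 0, "ax": 0, "ay": 0, "az": 0},
  {"tx": 1, "ty": -1, "tz": 0, "ax": 0, "ay": 0, "az": 0},
])

```text
time_s: 12.15
ee_pos: [0.2547, 0.0297, 0.3972]
eef_rot: [3.141, 0.0, 2.175]
force: [-0.7, -0.7, 0.3]
grip_width: -0.0002
grip_force: 0.0
```

Run:
```python
from station import camera
from h import *
c={n:camera(n) for n in("side","top")}
for n in c:np.savez(n+"1.npz",**c[n])
a=cv2.resize(c["side"]["pixels"][160:260,210:310],(400,400),interpolation=cv2.INTER_CUBIC)
b=cv2.resize(c["top"]["pixels"][90:290,180:380],(400,400),interpolation=cv2.INTER_CUBIC)
cv2.imwrite("pics/s5.png",np.hstack([a,b])[:,:,::-1])
```

```text
(no output)
```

View pics/s5.png

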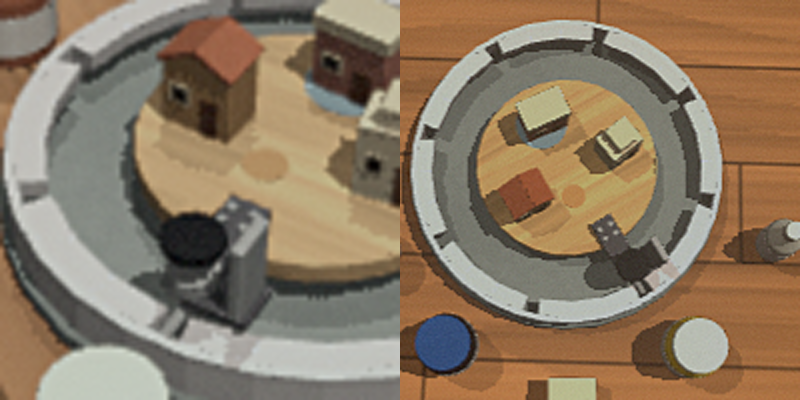

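Run:
```python
from h import *
C=np.array([.6343,.0446]);a=np.linspace(0,2*np.pi,60)
def sil(c,th,z):
    x=C+.14*np.array([np.cos(th),np.sin(th)])
    q=np.vstack([w2pix(c,np.c_[x[0]+.018*np.cos(a),x[1]+.018*np.sin(a),0*a+h]) for h in(z,z-.008)])
    o=np.zeros((384,512),np.uint8);cv2.fillConvexPoly(o,np.round(cv2.convexHull(q.astype(np.float32))*16).astype(np.int32),1,shift=4);return o
for k,rng,w in(("side0",range(160,176),(180,160,30,30)),("side1",range(205,221),(245,205,30,35))):
    c=ld(k);d=(c["pixels"].max(2)<60).astype(np.uint8);x,y,ww,h=w
    n,l,st,_=cv2.connectedComponentsWithStats(d);
    print(k,[s.tolist() for s in st[1:] if 200<s[0]<280 and 170<s[1]<240 and s[4]>30])
    sub=[i for i in range(1,n) if 200<st[i,0]<280 and 170<st[i,1]<240 and st[i,4]>30]
    m=np.isin(l,sub)
    r=sorted(((np.sum(m&(sil(c,np.radians(t),z)>0))/np.sum(m|(sil(c,np.radians(t),z)>0)),t,z) for t in rng for z in(.070,.074,.078,.081,.084,.087)),reverse=True)[:6]
    print([(round(float(i),2),t,z) for i,t,z in r])
```

```text
side0 [[222, 187, 15, 27, 125], [239, 201, 74, 33, 287], [226, 214, 13, 8, 45]]
[(0.18, 163, 0.07), (0.18, 162, 0.07), (0.18, 164, 0.074), (0.18, 166, 0.078), (0.18, 165, 0.074), (0.18, 162, 0.074)]
side1 [[260, 185, 4, 9, 32], [243, 202, 25, 36, 318], [277, 227, 36, 7, 73], [255, 235, 17, 8, 34]]
[(0.43, 211, 0.081), (0.42, 212, 0.081), (0.42, 211, 0.078), (0.42, 212, 0.078), (0.41, 210, 0.078), (0.41, 213, 0.081)]
```

Run:
```python
from h import *
C=np.array([.6343,.0446]);a=np.linspace(0,2*np.pi,60);out=[]
def panel(k,o,th,z,S=8):
    c=ld(k);im=np.ascontiguousarray(cv2.resize(c["pixels"][o[1]:o[1]+37,o[0]:o[0]+50],None,fx=S,fy=S,interpolation=cv2.INTER_CUBIC))
    u=np.radians(th);R=np.array([[np.cos(u),-np.sin(u)],[np.sin(u),np.cos(u)]]) # x radial out, y ccw
    def dr(P,col): 
        P=np.array(P);q=w2pix(c,np.c_[C+P[:,:2]@R.T,P[:,2]]);cv2.polylines(im,[np.round((q-o+.5)*S).astype(np.int32)],True,col,1)
    dr(np.c_[.14+.018*np.cos(a),.018*np.sin(a),0*a+z],(255,255,0))
    dr([(.125,.028,.1),(.155,.028,.1),(.155,.036,.1),(.125,.036,.1)],(0,255,0))
    dr([(.125,.036,.1),(.155,.036,.1),(.155,.036,.06),(.125,.036,.06)],(0,255,0))
    return im
r1=np.hstack([panel("side0",(212,175),168.5,.084),panel("side1",(240,200),213.5,.084)])
r2=np.hstack([panel("side1",(240,200),211.5,.084),panel("side1",(240,200),211.5,.074)])
cv2.imwrite("pics/s6.png",np.vstack([r1,r2])[:,:,::-1])
```

```text
(no output)
```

View pics/s6.png

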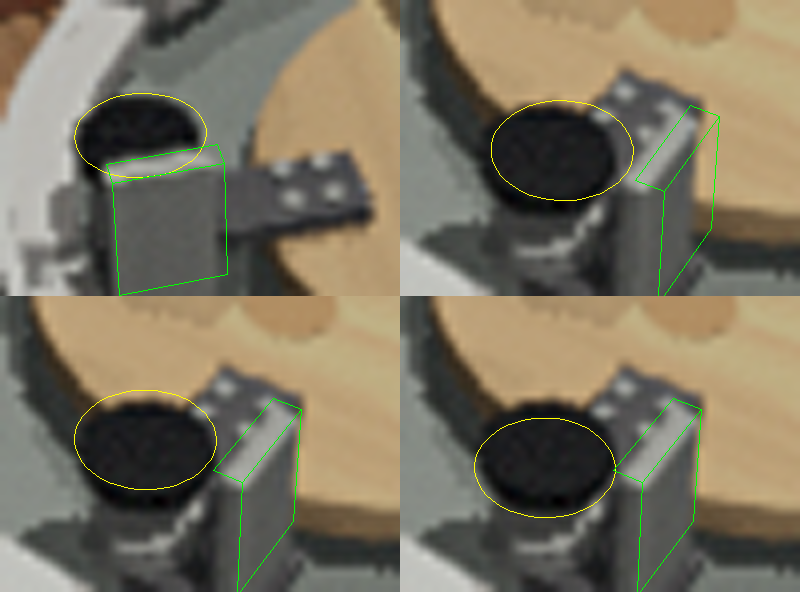

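In the overlay the paddle matches about 43°, the near edge of the notch's play, and the cap reads about 81 mm: out rather than 74 mm, but not conclusive. A gentle further push on the paddle settles it. If it's locked the force rises; if not, it will spring in.

apply_moves([
  {"tx": -1, "ty": 1, "tz": 0, "ax": 0, "ay": 0, "az": 0},
  {"tx": -1, "ty": 1, "tz": 0, "ax": 0, "ay": 0, "az": 0},
  {"tx": -1, "ty": 1, "tz": 0, "ax": 0, "ay": 0, "az": 0},
  {"tx": -1, "ty": 1, "tz": 0, "ax": 0, "ay": 0, "az": 0},
  {"tx": -1, "ty": 1, "tz": 0, "ax": 0, "ay": 0, "az": 0},
  {"tx": -1, "ty": 1, "tz": 0, "ax": 0, "ay": 0, "az": 0},
  {"tx": -1, "ty": 0, "tz": 0, "ax": 0, "ay": 0, "az": 0},
  {"tx": 0, "ty": 0, "tz": 0, "ax": 0, "ay": 0, "az": 0},
  {"tx": 0, "ty": 0, "tz": 1, "ax": 0, "ay": 0, "az": 0},
  {"tx": 0, "ty": 0, "tz": 1, "ax": 0, "ay": 0, "az": 0},
  {"tx": 0, "ty": 0, "tz": 0.6, "ax": 0, "ay": 0, "az": 0},
  {"tx": 0, "ty": 0, "tz": 0, "ax": 0, "ay": 0, "az": 0},
])

```text
time_s: 13.75
ee_pos: [0.5234, -0.0406, 0.3182]
eef_rot: [-3.14, -0.002, 2.175]
force: [-1.2, -0.7, 0.5]
grip_width: 0.0004
grip_force: 0.0
```

apply_moves([
  {"tx": 0, "ty": 0, "tz": 0.5, "ax": 0, "ay": 0, "az": 0},
  {"tx": 0, "ty": 0, "tz": 0.52, "ax": 0, "ay": 0, "az": 0},
  {"tx": 0, "ty": 0, "tz": 0, "ax": 0, "ay": 0, "az": 0},
  {"tx": -0.06, "ty": 0.006, "tz": 0, "ax": 0, "ay": 0, "az": 0},
  {"tx": -0.06, "ty": 0.006, "tz": 0, "ax": 0, "ay": 0, "az": -0.1},
  {"tx": -0.04, "ty": 0.004, "tz": 0, "ax": 0, "ay": 0, "az": -0.1},
  {"tx": -0.03, "ty": 0.003, "tz": 0, "ax": 0, "ay": 0, "az": -0.1},
  {"tx": 0, "ty": 0, "tz": 0, "ax": 0, "ay": 0, "az": 0},
  {"tx": 0, "ty": 0, "tz": 0, "ax": 0, "ay": 0, "az": 0},
])

```text
time_s: 14.88
ee_pos: [0.5274, -0.0454, 0.2886]
eef_rot: [-3.142, 0.0, 2.201]
force: [0.7, -0.2, -0.1]
grip_width: 0.0006
grip_force: 0.0
```

apply_moves([
  {"tx": -0.03, "ty": 0.003, "tz": 0, "ax": 0, "ay": 0, "az": -0.07},
  {"tx": -0.03, "ty": 0.003, "tz": 0, "ax": 0, "ay": 0, "az": -0.07},
  {"tx": 0, "ty": 0, "tz": 0, "ax": 0, "ay": 0, "az": 0},
])

```text
time_s: 15.25
ee_pos: [0.5286, -0.0468, 0.2885]
eef_rot: [-3.142, 0.0, 2.214]
force: [-1.0, 0.7, -0.1]
grip_width: 0.0008
grip_force: 0.1
```

apply_moves([
  {"tx": -0.03, "ty": 0.003, "tz": 0, "ax": 0, "ay": 0, "az": -0.07},
  {"tx": 0, "ty": 0, "tz": 0, "ax": 0, "ay": 0, "az": 0},
])

```text
time_s: 15.5
ee_pos: [0.5292, -0.0474, 0.2885]
eef_rot: [-3.141, -0.0, 2.22]
force: [-1.7, 1.2, 0.9]
grip_width: 0.0005
grip_force: 0.7
```

apply_moves([
  {"tx": -0.03, "ty": 0.003, "tz": 0, "ax": 0, "ay": 0, "az": -0.07},
  {"tx": 0, "ty": 0, "tz": 0, "ax": 0, "ay": 0, "az": 0},
])

```text
time_s: 15.75
ee_pos: [0.5297, -0.0479, 0.2885]
eef_rot: [-3.141, -0.001, 2.226]
force: [-5.4, 3.1, 2.2]
grip_width: 0.0005
grip_force: 2.7
```

apply_moves([
  {"tx": -0.03, "ty": 0.003, "tz": 0, "ax": 0, "ay": 0, "az": 0},
  {"tx": 0, "ty": 0, "tz": 0, "ax": 0, "ay": 0, "az": 0},
])

```text
time_s: 16.0
ee_pos: [0.5301, -0.0483, 0.2884]
eef_rot: [-3.141, -0.002, 2.226]
force: [-8.2, 6.4, 5.9]
grip_width: 0.0007
grip_force: 4.9
```

The force climbs steeply to about 10 N with almost no travel, and the finger angle gives a table angle of about 45°, so it is locked in the notch. Retreating.

apply_moves([
  {"tx": 0.1, "ty": 0, "tz": 0, "ax": 0, "ay": 0, "az": 0},
  {"tx": 0.1, "ty": 0, "tz": -0.2, "ax": 0, "ay": 0, "az": 0},
  {"tx": 0, "ty": 0, "tz": -0.6, "ax": 0, "ay": 0, "az": 0},
  {"tx": 0, "ty": 0, "tz": -1, "ax": 0, "ay": 0, "az": 0},
  {"tx": 0, "ty": 0, "tz": -1, "ax": 0, "ay": 0, "az": 0},
  {"tx": 0, "ty": 0, "tz": -1, "ax": 0, "ay": 0, "az": 0},
  {"tx": 1, "ty": -1, "tz": 0, "ax": 0, "ay": 0, "az": 0},
  {"tx": 1, "ty": -1, "tz": 0, "ax": 0, "ay": 0, "az": 0},
  {"tx": 1, "ty": -1, "tz": 0, "ax": 0, "ay": 0, "az": 0},
  {"tx": 1, "ty": -1, "tz": 0, "ax": 0, "ay": 0, "az": 0},
  {"tx": 1, "ty": -1, "tz": 0, "ax": 0, "ay": 0, "az": 0},
  {"tx": 0, "ty": 0, "tz": 0, "ax": 0, "ay": 0, "az": 0},
])

```text
time_s: 17.5
ee_pos: [0.3148, -0.0161, 0.4033]
eef_rot: [3.14, 0.002, 2.226]
force: [0.1, -0.3, -0.3]
grip_width: 0.0004
grip_force: 0.0
```

Run:
```python
from station import camera
from h import *
c={n:camera(n) for n in("side","top")}
a=cv2.resize(c["side"]["pixels"][130:300,160:340],(400,378),interpolation=cv2.INTER_CUBIC)
b=cv2.resize(c["top"]["pixels"][90:300,140:390],(400,378),interpolation=cv2.INTER_CUBIC)
cv2.imwrite("pics/s7.png",np.hstack([a,b])[:,:,::-1])
```

```text
(no output)
```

View pics/s7.png

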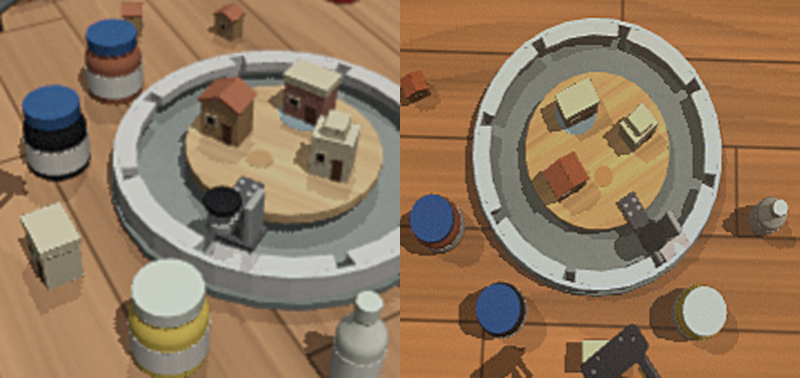

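The cap at (222,200) stands well up on its stem in line with the notch. The houses are upright in their places, the bystanders haven't moved and the arm is clear. Handing in.

```bash
python3 -c "
from station import hand_in
print(hand_in())"
```

```text
the job is handed in; nothing more can be done
None
```

I pressed the plunger, turned the table counter-clockwise one notch to about 45° and let the plunger lock there; no wet house was touched, nothing else was moved, and the job is handed in (no verdict was returned).

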